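Uncover the stamp box and hold its lid half open

TASK

I want to glue a lid stay into the stamp box. Lift its loose dust cover off by the knob, keeping it level, and set it down flat on the middle of the stack of brown kraft paper. Then raise the box's hinged lid by the ball knob on its front edge to 45 degrees and finish while still holding it there by that knob, because it falls shut when let go; leave the other things as they stand.

Things in the scene. Friction and masses are not known exactly. Their poses are not given: they have to be found in the camera images.
- stamp_box: Beech box, fixed to the table, 116 x 164 mm, 52 mm high, with a 9 mm hinged lid on it (z 53 to 62). Origin at the centre of the underside, z up; its front (the ball knob's side) faces the box's -x. It stands turned by up to 0.4 rad. An ink pad and a small stamp inside stay where they are.
- lid_hinge (a point): Middle of the lid's hinge axis, at (59.7, 0, 52.5) mm in the box's frame; the axis runs along the box's y, at the back of the box. Frame parallel to the box's.
- stamp_box_lid (a joint): Angle of the lid in rad: 0 shut, grows as the front edge rises and goes back; 0.785 is 45 degrees, stop at 1.83. The hinge runs freely and the lid (0.13 kg) falls shut from any angle below about 1.5; holding it up at the knob takes less than 1 N.
- lid_knob: Dark wooden 22 mm ball on a 9 mm neck standing forward out of the middle of the lid's front edge; part of the lid. Origin: the ball's centre, with the lid shut (-92, 0, 57.5) mm in the box's frame, 34 mm before the lid's edge, 152 mm from the hinge axis. Axes as the box's when shut, turning with the lid. The ball turns easily between pads pressing along the box's y. The cover leaves it bare.
- dust_cover: Loose wooden dust cover, 0.12 to 0.25 kg, lying on the shut lid: panel x -64 to 72, y -95 to 95 mm, 6 mm thick, with 10 mm cleats hanging round the lid's sides and back (3 to 5 mm play), open at the front. Origin below the knob's axis, level with the cleats' undersides: 52 mm above the table on the box, at the surface's height when set down. z up, x and y along the box's at the start.
- cover_knob (a point): Centre of the head of the cover's turned knob, 40 mm above the cover's origin. The head is round, 30 mm in diameter from 34 to 46 mm above the cover's origin; its top is at 52 mm, the panel's top at 16 mm; the neck is 16 mm.
- kraft_top (a point): Middle of the top of the flat stack of brown kraft paper to the right of the robot, 22 mm high, about 390 mm (x) by 330 mm (y), fixed. Its frame is parallel to the world's.
- candle_jar: Bystander: dark candle jar, 57 mm across, 63 mm high, beside the box's left side. Origin under its centre.
- glue_stick: Bystander: upright glue stick, 27 mm across, 87 mm high, behind the box. Origin under its centre.
- handle_stamp: Bystander: wooden stamp with a turned handle, 35 x 43 mm, 74 mm high, to the left of the box's front. Origin under its centre.

How it is judged:
By the outcome, as a careful person would: the job done as asked, in the order asked, and still so for the second after the job is handed in, while the arm keeps its last pose, push and grip.
It also fails if it takes over 54 s, if anything falls off the work surface, if the arm or the gripper's body presses on something with over 40 N, if the wrist force passes 120 N, or if a joint passes its speed limit or range.

ROBOT

A 6-joint arm with a two-finger parallel gripper is mounted at the origin on a cart in front of the work surface, level with it; the furniture and walls round the work are solid. World frame = base frame: x ahead of the robot, y to its left, z up, the work surface at z = 0. Lengths are in m, angles in degrees, forces in N, time in s.
With the tool pointing down it reaches from about 0.3 to 0.875 m from the base axis. Payload 6.4 kg.
Tool frame: the origin (TCP) lies at the centre of the arm's flange, where the gripper is bolted on; the fingertips stand 166 mm ahead of it and the grasp point (between the pads) lies 147 mm ahead of it; z points along the fingers, y is the line along which they close (so a half turn about z gives the same grasp; the last joint's range is limited). The gripper opens to 88 mm and grips with 3 to 60 N. Pads are 18 mm wide; open, the fingers measure 123 mm over their backs; the gripper's body (75 mm by 187 mm) begins 45 mm behind the grasp point.
Start: joints at [51.492, 10.359, 92.074, -0, 77.567, -11.82], TCP at [0.258, 0.514, 0.405] pointing down, gripper open.
Joint ranges: [-171.53, 171.53], [-51.25, 118.39], [17.06, 147.69], [-65.23, 245.23], [0, 150.52], [-178.68, 178.68]. Speed limits (degrees/s): [147.25, 147.25, 172.46, 180, 180, 180].

INTERFACE

Orientations are given as [roll, pitch, yaw] about the fixed x, y, z axes, in that order (R = Rz(yaw) Ry(pitch) Rx(roll)).
In Python, from plant import sense, camera, finish_job gives the robot as it stands.
- The arm moves only by the tool move_arm, never from a script. Its argument "targets" is a list of rows, each a list of 7 numbers: the shift along the tool's x, y, z in mm, then the turn, a rotation vector about the tool's x, y, z in rad, then the opening, from 0 (shut) to 1 (fully open). In form: [[x, y, z, rx, ry, rz, grip], ...]. A call has 1 to 20 rows; each row is the pose to reach, as a shift and turn from the pose commanded when the call began, along the tool's axes at that moment; what a row does not reach only later rows make up. A row lasts 1/8 s, in which the tool goes at most 62.5 mm and 10.7 degrees, less where a joint would pass 70% of its speed; a pose out of reach is approached as far as the arm can. A call with a gripper value outside its range is refused whole. The fingers move at their own pace and stop on an object; "force" is the grip in N (left out, the last holds). Time passes only in rows, so rows that repeat a pose let the fingers close. It gives the time, the measured TCP pose, the force, the opening and the grip force at its end, in the units of the state.
- sense(): the state, without advancing time (a new reading comes with each control period).
- camera(name): name is "scene" or "side" or "wrist"; returns a dict with "color" (384x512x3 uint8, red, green, blue), "fx", "fy", "cx", "cy" (pixels), "pose" (4x4, takes a point from camera to world coordinates). Camera axes: x right, y down, z forward; pixel columns grow to the right and rows downward; lengths in m; the calibration is good to about 2 mm. A picture is of the moment at which its call begins. There is no depth.
- finish_job(): hands the job in; it is judged then, once.
The state is a dict: "time_s": time; "qpos": joint angles; "qvel": joint speeds; "tau": joint torques, N m; "tool_pos": TCP position; "orientation": TCP orientation; "wrist_force": force on the tool from outside, world axes, zero at the start; "torque": the same for the moment, N m; "finger_gap": finger opening in m; "gripper_force": force on a finger pad.
Only numpy, scipy, OpenCV 4.12 (cv2) and the standard library are available. Lean on these libraries where they do the work, as an engineer would, in place of code of your own. Each camera call takes 0.05 s, during which the arm holds its last target. There are 200 camera calls.

## Working session

There is one attempt and no reset: what is moved stays moved. The work goes in short steps, Python scripts to look and compute and a tool call to move; the robot and the scene stay as the last step left them, time stands still between calls to the robot, and variables do not carry over. Pictures are saved under pics/ and viewed, at most 10 in all, crops included, and the job is handed in when it is done.

Besides the shell and the picture viewer there is one more tool, called as name(argument=value, ...), one argument or row to a line, values as JSON. move_arm: Moves the arm, as the interface text tells. Its arguments: {"type":"object","properties":{"targets":{"type":"array"},"force":{"type":"number"}},"required":["targets"]}

```bash
mkdir -p pics; ls; cat > h.py <<'E'
from plant import sense,camera,finish_job
import numpy as np,cv2
np.set_printoptions(precision=4,suppress=True)
def snap(n,f):
    c=camera(n); cv2.imwrite('pics/'+f,cv2.resize(c['color'][:,:,::-1],(800,600),interpolation=cv2.INTER_CUBIC)); return c
def ray(c,u,v):
    P=c['pose']; d=P[:3,:3]@np.array([(u-c['cx'])/c['fx'],(v-c['cy'])/c['fy'],1]); return P[:3,3],d
def atz(c,u,v,z):
    o,d=ray(c,u,v); return o+d*(z-o[2])/d[2]
def proj(c,p):
    P=c['pose']; q=P[:3,:3].T@(np.array(p)-P[:3,3]); return np.array([q[0]/q[2]*c['fx']+c['cx'],q[1]/q[2]*c['fy']+c['cy']])
E
python3 - <<'E'
from h import *
import pickle
d={}
for n in ['scene','side','wrist']:
    d[n]=snap(n,n+'0.png'); print(n,d[n]['pose'],d[n]['fx'],d[n]['cx'],d[n]['cy'])
pickle.dump(d,open('c0.pkl','wb'))
print(sense())
E
```

```text
pics
scene [[ 0.6918 -0.5673  0.4467  0.1656]
 [-0.7219 -0.5297  0.4453 -0.4746]
 [-0.0161 -0.6305 -0.776   0.8324]
 [ 0.      0.      0.      1.    ]] 355.80839882579113 255.2890376939273 193.9311513010133
side [[ 0.9978  0.0234 -0.0616  0.6706]
 [ 0.0656 -0.4405  0.8954 -0.9007]
 [-0.0062 -0.8975 -0.4411  0.5104]
 [ 0.      0.      0.      1.    ]] 385.36368368892425 252.06213571917647 191.9044372575088
wrist [[ 0.4489  0.8511  0.2721  0.1871]
 [ 0.8936 -0.4272 -0.1381  0.5492]
 [-0.0013  0.3052 -0.9523  0.3841]
 [ 0.      0.      0.      1.    ]] 296.2576303526333 254.74959178178875 190.37606938216948
{'time_s': 0.15, 'qpos': array([ 51.491 ,  10.3909,  92.1155,  -0.0023,  77.5674, -11.8217]), 'qvel': array([-0.0974, -0.0696, -0.1614, -0.0284,  0.0523, -0.0857]), 'tau': array([ -0.0007, -43.4231, -34.2176,   0.0702,   0.0356,  -0.0001]), 'tool_pos': array([0.2581, 0.5136, 0.4041]), 'orientation': array([-179.9273,   -0.013 ,  153.3132]), 'wrist_force': array([-0.1469,  0.5421,  0.485 ]), 'torque': array([-0.0129, -0.0414,  0.0284]), 'gripper_force': 0.0, 'finger_gap': 0.08836653255210104}
```

View pics/scene0.png

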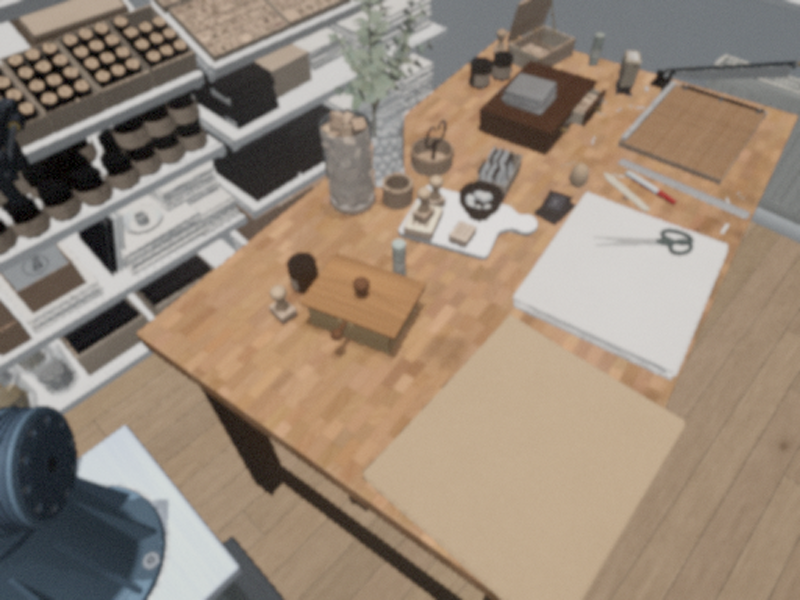

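View pics/side0.png

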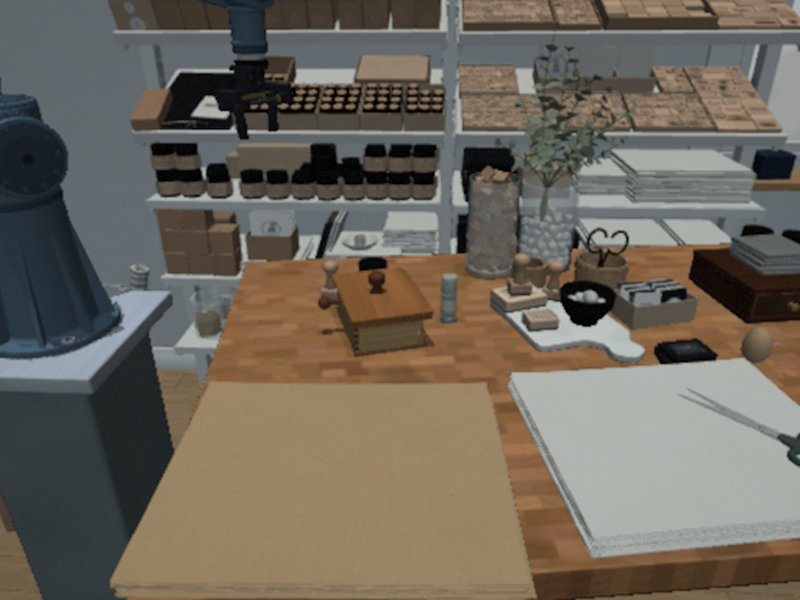

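```bash
python3 - <<'E'
from h import *
import pickle
d=pickle.load(open('c0.pkl','rb'))
def crop(n,u,v,w,h,s,f):
    im=d[n]['color'][v:v+h,u:u+w,::-1]; im=cv2.resize(im,None,fx=s,fy=s,interpolation=cv2.INTER_CUBIC); cv2.imwrite('pics/'+f,im)
crop('scene',168,145,114,92,6,'sc1.png')
crop('side',196,160,110,70,7,'sd1.png')
E
```

```text
(no output)
```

View pics/sc1.png

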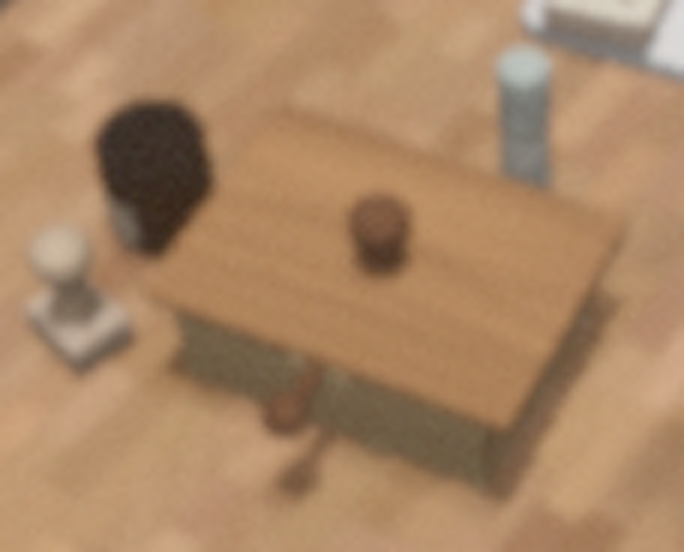

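View pics/sd1.png

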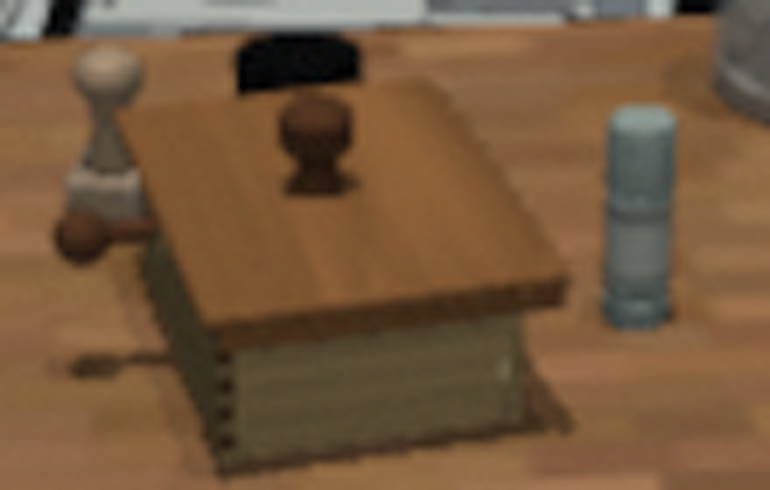

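```bash
cat > fit.py <<'E'
from h import *
import pickle
from scipy.optimize import least_squares
d=pickle.load(open('c0.pkl','rb'))
S=lambda x,y:((x+.5)/6-.5+168,(y+.5)/6-.5+145)
D=lambda x,y:((x+.5)/7-.5+196,(y+.5)/7-.5+160)
cov=[('scene',S(145,289),(-64,95,16)),('scene',S(503,428),(-64,-95,16)),('scene',S(622,225),(72,-95,16)),('scene',S(283,108),(72,95,16)),('scene',S(380,224),(0,0,42)),
('side',D(212,328),(-64,-95,16)),('side',D(567,280),(72,-95,16)),('side',D(433,80),(72,95,16)),('side',D(120,113),(-64,95,16)),('side',D(316,124),(0,0,41))]
box=[('scene',S(286,411),(-92,0,57.5)),('side',D(81,237),(-92,0,57.5)),('scene',S(495,497),(-58,-82,0)),('side',D(222,472),(-58,-82,0)),('side',D(522,430),(58,-82,0))]
def fit(obs,z0):
    def T(p,q):
        c,s=np.cos(p[2]),np.sin(p[2]); return np.array([p[0]+c*q[0]-s*q[1],p[1]+s*q[0]+c*q[1],z0+q[2]])
    def r(p): return np.concatenate([proj(d[n],T(p,np.array(q)/1e3))-uv for n,uv,q in obs])
    s=least_squares(r,[.5,.2,0],loss='soft_l1'); return s.x,r(s.x).reshape(-1,2)
for o,z in ((cov,.052),(box,0)):
    x,r=fit(o,z); print(x,np.degrees(x[2]));print(r)
for n,uvs in (('scene',[(512,320),(683,425),(368,472)]),('side',[(210,383),(486,383),(120,586),(531,592)])):
    for u,v in uvs: print(n,atz(d[n],(u+.5)*.64-.5,(v+.5)*.64-.5,.022))
E
python3 fit.py
```

```text
[0.5763 0.0279 0.3152] 18.06058521468882
[[-0.932  -0.0008]
 [ 0.6475  0.3996]
 [ 1.7685 -1.0392]
 [ 0.3489 -1.6298]
 [ 0.1549 -0.1767]
 [-2.2133 -0.691 ]
 [ 0.5516 -0.4664]
 [ 0.0368 -0.5342]
 [-1.2279 -0.3869]
 [-0.1989  0.7937]]
[0.5784 0.028  0.303 ] 17.359594197309637
[[ 0.7593  0.3691]
 [ 0.3274  0.4602]
 [-0.6041 -0.4611]
 [-0.855  -0.3729]
 [ 0.2301 -0.0727]]
scene [ 0.7443 -0.1873  0.022 ]
scene [ 0.7593 -0.509   0.022 ]
scene [ 0.3633 -0.202   0.022 ]
side [ 0.3551 -0.1936  0.022 ]
side [ 0.7517 -0.1711  0.022 ]
side [ 0.3854 -0.5298  0.022 ]
side [ 0.7689 -0.5129  0.022 ]
```

```bash
cat >> h.py <<'E'
from scipy.spatial.transform import Rotation as Ro
def tool(yaw,tilt=0):  # tilt: body leans along tool x direction
    return Ro.from_euler('xyz',[180,0,yaw],degrees=True)
def delta(p,R,s=None):
    s=s or sense(); R0=Ro.from_euler('xyz',s['orientation'],degrees=True)
    return R0.inv().apply(np.array(p)-s['tool_pos'])*1e3,(R0.inv()*R).as_rotvec()
E
python3 - <<'E'
from h import *
import pickle
print(delta([.5765,.028,.36],tool(107.7)))
d=pickle.load(open('c0.pkl','rb'))
S=lambda x,y:((x+.5)/6-.5+168,(y+.5)/6-.5+145)
print('glue',atz(d['scene'],*S(525,65),.087),'jar',atz(d['scene'],*S(155,125),.063),'stamp',atz(d['scene'],*S(60,250),.065))
E
```

```text
(array([-502.5511, -290.8361,   44.3095]), array([-0.0013,  0.0003,  0.7961]))
glue [0.7003 0.0553 0.087 ] jar [0.5615 0.1784 0.063 ] stamp [0.4769 0.1467 0.065 ]
```

move_arm(
  targets=[
    [-40,-23,4,0,0,0.06,1],
    [-95,-55,8,0,0,0.15,1],
    [-150,-87,13,0,0,0.24,1],
    [-205,-119,18,0,0,0.32,1],
    [-260,-150,23,0,0,0.41,1],
    [-315,-182,28,0,0,0.5,1],
    [-370,-214,33,0,0,0.59,1],
    [-425,-246,38,0,0,0.67,1],
    [-470,-272,41,0,0,0.745,1],
    [-495,-286,44,0,0,0.785,1],
    [-502.5,-291,44,0,0,0.796,1],
    [-502.5,-291,44,0,0,0.796,1],
    [-502.5,-291,44,0,0,0.796,1],
  ],
)

```text
time_s: 1.78
tool_pos: [0.5759, 0.0294, 0.3608]
orientation: [-180.0, -0.0, 107.8]
wrist_force: [0.1, -0.1, -0.6]
finger_gap: 0.0881
gripper_force: 0.0
```

```bash
python3 - <<'E'
from h import *
import pickle
c=snap('wrist','w1.png'); pickle.dump(c,open('c1.pkl','wb'))
s=sense();print(s['time_s'],s['tool_pos'],s['orientation'],s['wrist_force'])
a=512/800
print('knob proj px800',proj(c,[.5765,.028,.104])/a,'ball',proj(c,[.5784-.092*.9545,.028-.092*.298,.0575])/a)
E
```

```text
1.825 [0.576  0.0294 0.3609] [179.9953  -0.0105 107.8217] [0.0947 0.5943 0.2146]
knob proj px800 [398.4886 306.2263] ball [256.6134 282.366 ]
```

View pics/w1.png

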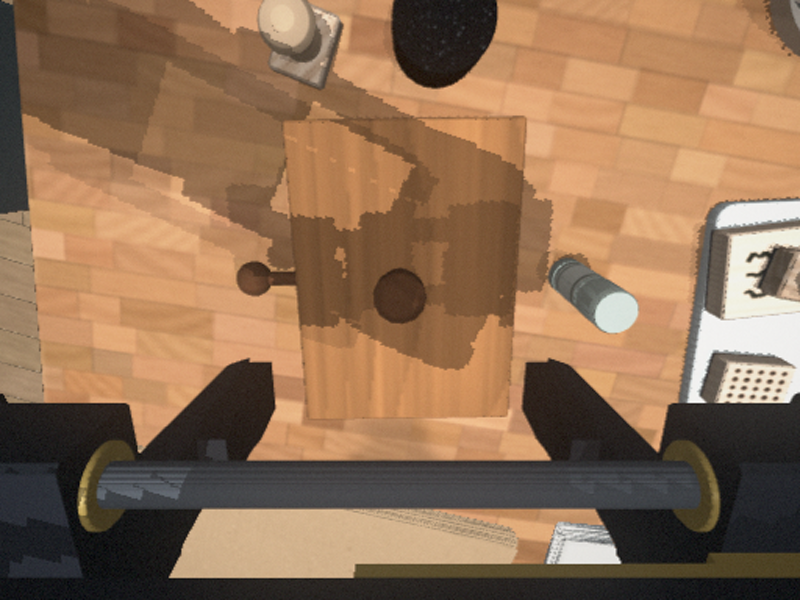

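```bash
python3 - >o.txt <<'E'
import fit
E
python3 - <<'E'
import io,contextlib
with contextlib.redirect_stdout(io.StringIO()):
    from fit import *
d['wrist']=pickle.load(open('c1.pkl','rb'))
W=lambda x,y:((x+.5)*.64-.5,(y+.5)*.64-.5)
wc=[('wrist',W(285,121),(-64,95,16)),('wrist',W(526,116),(72,95,16)),('wrist',W(507,416),(72,-95,16)),('wrist',W(309,418),(-64,-95,16)),('wrist',W(399.5,296),(0,0,45))]
wb=[('wrist',W(254,279),(-92,0,57.5))]
for o,z in ((wc,.052),(wc+cov,.052),(box+wb,0)):
    x,r=fit(o,z); print(x,np.degrees(x[2]));print(r[:5])
c=d['wrist']
print('knob',atz(c,*W(399.5,296),.097),'ball',atz(c,*W(254,279),.0575))
E
```

```text
[0.5762 0.0308 0.3272] 18.745314840869895
[[-2.6124 -1.1441]
 [ 1.273  -0.6514]
 [ 0.9432  0.6264]
 [-1.193   1.1958]
 [ 0.217   1.0473]]
[0.5763 0.0305 0.3254] 18.644229833596626
[[-2.4042 -0.8756]
 [ 1.421  -0.0822]
 [ 0.7513  1.0085]
 [-1.3438  1.3784]
 [ 0.2127  1.4125]]
[0.5768 0.0296 0.3044] 17.439957770550542
[[-0.0114  0.402 ]
 [-0.1409  0.2049]
 [-1.3397 -0.4661]
 [-1.3273 -0.6997]
 [-0.3113 -0.4142]]
knob [0.5757 0.0317 0.097 ] ball [0.4883 0.0024 0.0575]
```

move_arm(
  targets=[
    [0.5,0,20,0,0,0,1],
    [1,0,50,0,0,-0.005,1],
    [1.5,0.5,80,0,0,-0.007,1],
    [1.5,0.5,105,0,0,-0.007,1],
    [1.5,0.5,117,0,0,-0.007,1],
    [1.5,0.5,120,0,0,-0.007,1],
    [1.5,0.5,120,0,0,-0.007,1],
    [1.5,0.5,120,0,0,-0.007,0],
    [1.5,0.5,120,0,0,-0.007,0],
    [1.5,0.5,120,0,0,-0.007,0],
    [1.5,0.5,120,0,0,-0.007,0],
    [1.5,0.5,120,0,0,-0.007,0],
    [1.5,0.5,120,0,0,-0.007,0],
  ],
  force=30,
)

```text
time_s: 3.45
tool_pos: [0.5765, 0.0296, 0.2407]
orientation: [-180.0, -0.0, 108.1]
wrist_force: [0.1, 0.2, 0.8]
finger_gap: 0.0304
gripper_force: 0.0
```

move_arm(
  targets=[
    [0,0,0,0,0,0,0],
    [0,0,0,0,0,0,0],
    [0,0,0,0,0,0,0],
    [0,0,0,0,0,0,0],
  ],
  force=40,
)

```text
time_s: 3.95
tool_pos: [0.5765, 0.0296, 0.2407]
orientation: [-180.0, -0.0, 108.1]
wrist_force: [-0.2, -0.4, 0.0]
finger_gap: 0.0272
gripper_force: 40.0
```

move_arm(
  targets=[
    [0,0,-3,0,0,0,0],
    [0,0,-8,0,0,0,0],
    [0,0,-14,0,0,0,0],
    [0,0,-22,0,0,0,0],
    [0,0,-32,0,0,0,0],
    [0,0,-42,0,0,0,0],
    [0,0,-50,0,0,0,0],
    [0,0,-55,0,0,0,0],
    [0,0,-55,0,0,0,0],
  ],
)

```text
time_s: 5.08
tool_pos: [0.5767, 0.0296, 0.2962]
orientation: [180.0, 0.0, 108.1]
wrist_force: [0.8, -0.0, -2.5]
finger_gap: 0.0272
gripper_force: 40.0
```

```bash
python3 - <<'E'
from h import *
c=camera('side'); s=sense(); print(s['tool_pos'],s['wrist_force'],s['torque'],s['finger_gap'],s['gripper_force'])
u,v=190,80
cv2.imwrite('pics/sd2.png',cv2.resize(c['color'][v:v+150,u:u+150,::-1],None,fx=4,fy=4,interpolation=cv2.INTER_CUBIC))
print(delta([.563,-.354,.335],tool(108.1)))
E
```

```text
[0.5765 0.0297 0.2957] [-0.8924  0.7607 -1.3073] [-0.0714  0.0656 -0.019 ] 0.027481096780276364 40.00728428341972
(array([-360.4656, -132.0565,  -39.2437]), array([0.0001, 0.    , 0.0001]))
```

View pics/sd2.png

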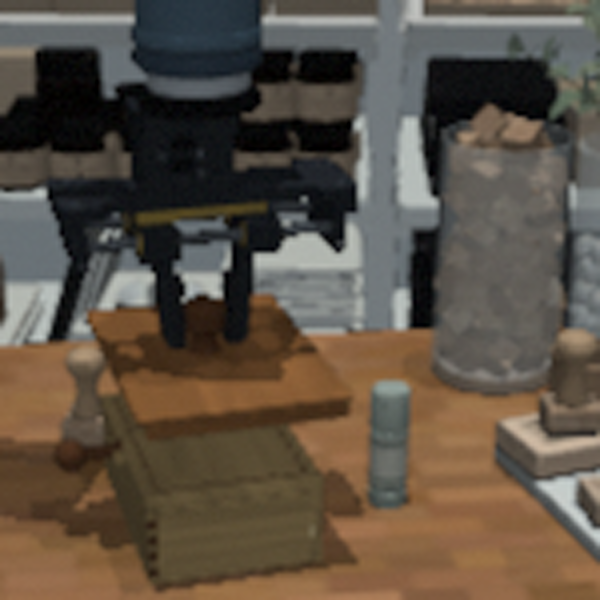

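move_arm(
  targets=[
    [-6,-2,-2,0,0,0,0],
    [-20,-7,-4,0,0,0,0],
    [-42,-15,-5,0,0,0,0],
    [-70,-26,-5,0,0,0,0],
    [-100,-37,-5,0,0,0,0],
    [-130,-48,-5,0,0,0,0],
    [-160,-59,-5,0,0,0,0],
    [-190,-70,-5,0,0,0,0],
    [-220,-81,-5,0,0,0,0],
    [-250,-92,-5,0,0,0,0],
    [-280,-103,-5,0,0,0,0],
    [-308,-113,-5,0,0,0,0],
    [-332,-122,-5,0,0,0,0],
    [-348,-128,-5,0,0,0,0],
    [-357,-131,-5,0,0,0,0],
    [-360.5,-132,-5,0,0,0,0],
    [-360.5,-132,-5,0,0,0,0],
    [-360.5,-132,-5,0,0,0,0],
  ],
)

```text
time_s: 7.38
tool_pos: [0.5633, -0.3532, 0.3007]
orientation: [-180.0, -0.0, 108.2]
wrist_force: [-0.1, -0.0, -0.9]
finger_gap: 0.0272
gripper_force: 40.0
```

```bash
python3 - <<'E'
from h import *
c=camera('side'); s=sense(); print(s['tool_pos'],s['orientation'],s['wrist_force'],s['finger_gap'])
im=c['color'][60:384,60:360,::-1]
cv2.imwrite('pics/sd3.png',cv2.resize(im,None,fx=1.85,fy=1.85,interpolation=cv2.INTER_CUBIC))
E
```

```text
[ 0.5633 -0.3533  0.3007] [-179.9995   -0.0114  108.1597] [-0.7422  0.0527 -2.993 ] 0.027292113386681464
```

View pics/sd3.png

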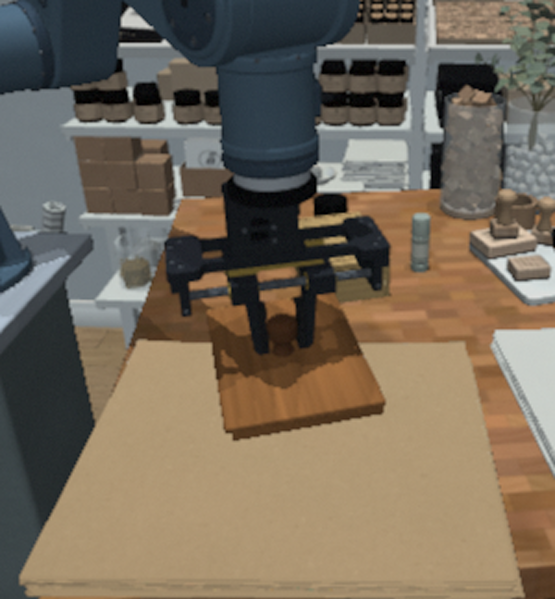

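move_arm(
  targets=[
    [0,0,5,0,0,0,0],
    [0,0,18,0,0,0,0],
    [0,0,36,0,0,0,0],
    [0,0,54,0,0,0,0],
    [0,0,68,0,0,0,0],
    [0,0,78,0,0,0,0],
    [0,0,84,0,0,0,0],
    [0,0,87,0,0,0,0],
    [0,0,88,0,0,0,0],
    [0,0,88.5,0,0,0,0],
    [0,0,89,0,0,0,0],
    [0,0,89.5,0,0,0,0],
  ],
)

```text
time_s: 8.93
tool_pos: [0.5632, -0.3541, 0.2114]
orientation: [180.0, 0.0, 108.1]
wrist_force: [-0.1, -0.7, -2.5]
finger_gap: 0.0272
gripper_force: 40.0
```

move_arm(
  targets=[
    [0,0,0.5,0,0,0,0],
    [0,0,1,0,0,0,0],
    [0,0,1.3,0,0,0,0],
    [0,0,1.3,0,0,0,0],
  ],
)

```text
time_s: 9.43
tool_pos: [0.5632, -0.3541, 0.2112]
orientation: [-180.0, 0.0, 108.1]
wrist_force: [-3.4, 1.9, 7.3]
finger_gap: 0.0274
gripper_force: 39.9
```

move_arm(
  targets=[
    [0,0,-0.5,0,0,0,0],
    [0,0,-0.8,0,0,0,0.4],
    [0,0,-0.8,0,0,0,0.6],
    [0,0,-0.8,0,0,0,0.9],
    [0,0,-0.8,0,0,0,0.9],
    [0,0,-0.8,0,0,0,0.9],
    [0,0,-0.8,0,0,0,0.9],
    [0,0,-0.8,0,0,0,0.9],
    [0,0,-10,0,0,0,0.9],
    [0,0,-30,0,0,0,0.9],
    [0,0,-60,0,0,0,0.9],
    [0,0,-85,0,0,0,0.9],
    [0,0,-100,0,0,0,0.9],
    [0,0,-105,0,0,0,0.9],
  ],
)

```text
time_s: 11.18
tool_pos: [0.5633, -0.3542, 0.3168]
orientation: [179.9, 0.1, 108.1]
wrist_force: [-0.5, 0.8, -0.8]
finger_gap: 0.0795
gripper_force: 0.0
```

```bash
python3 - <<'E'
from h import *
print(delta([.4885,.0022,.295],tool(197.7)))
E
```

```text
(array([362.0623,  39.6216,  21.0917]), array([-0.0007,  0.0027, -1.5637]))
```

move_arm(
  targets=[
    [15,2,0,0,0,-0.07,0.6],
    [45,5,1,0,0,-0.2,0.6],
    [80,9,2,0,0,-0.35,0.6],
    [115,12,4,0,0,-0.5,0.6],
    [150,16,6,0,0,-0.65,0.6],
    [185,20,9,0,0,-0.8,0.6],
    [220,24,12,0,0,-0.95,0.6],
    [255,28,14,0,0,-1.1,0.6],
    [290,32,17,0,0,-1.25,0.6],
    [320,35,19,0,0,-1.38,0.6],
    [345,38,20,0,0,-1.49,0.6],
    [358,39,21,0,0,-1.55,0.6],
    [362,39.6,21,0,0,-1.564,0.6],
    [362,39.6,21,0,0,-1.564,0.6],
    [362,39.6,21,0,0,-1.564,0.6],
  ],
)

```text
time_s: 13.05
tool_pos: [0.4885, 0.0017, 0.294]
orientation: [-180.0, 0.0, -162.4]
wrist_force: [0.4, -0.4, -0.1]
finger_gap: 0.0531
gripper_force: 0.0
```

```bash
python3 - <<'E'
from h import *
import pickle
c=snap('wrist','w2.png'); pickle.dump(c,open('c2.pkl','wb'))
e=snap('scene','sc4.png'); pickle.dump(e,open('c3.pkl','wb'))
s=sense();print(s['time_s'],s['tool_pos'],s['orientation'],s['qpos'])
print(proj(c,[.4885,.0022,.0575])/.64)
E
```

```text
13.15 [0.4884 0.0018 0.294 ] [-179.9901    0.0071 -162.3598] [ -13.7484    7.0432  109.8332   -0.0053   63.1124 -121.3861]
[398.8578 316.6231]
```

View pics/w2.png

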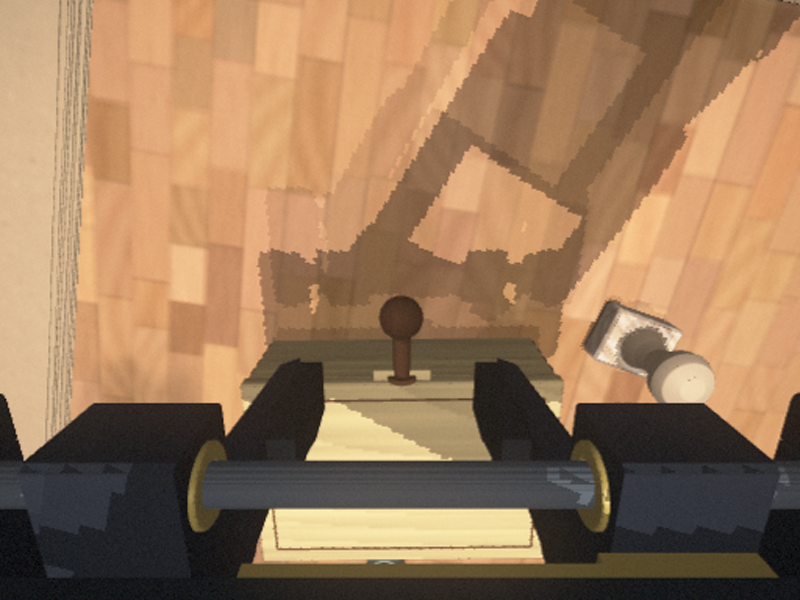

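View pics/sc4.png

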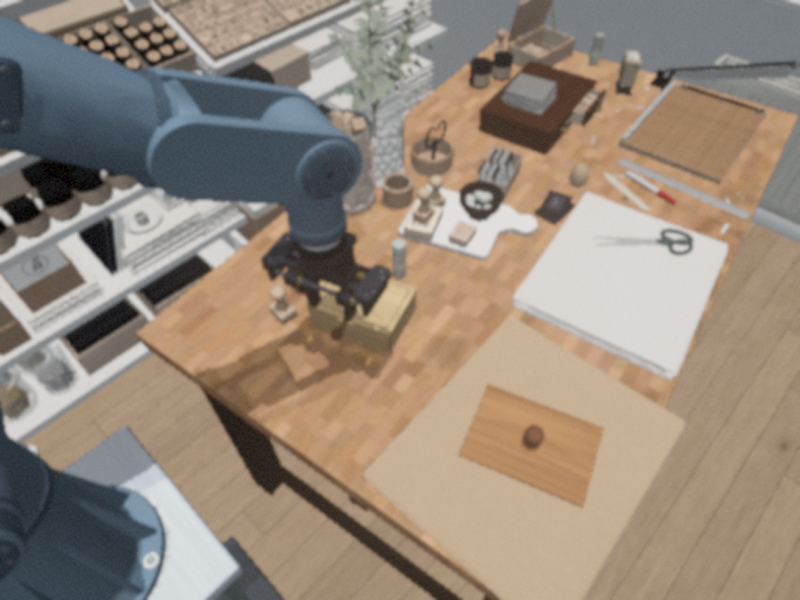

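move_arm(
  targets=[
    [0,0.5,10,0,0,0,0.6],
    [0,1,30,0,0,0,0.6],
    [0,1.4,55,0,0,0,0.6],
    [0,1.4,75,0,0,0,0.6],
    [0,1.4,86,0,0,0,0.6],
    [0,1.4,89.5,0,0,0,0.6],
    [0,1.4,89.5,0,0,0,0.6],
    [0,1.4,89.5,0,0,0,0],
    [0,1.4,89.5,0,0,0,0],
    [0,1.4,89.5,0,0,0,0],
    [0,1.4,89.5,0,0,0,0],
    [0,1.4,89.5,0,0,0,0],
    [0,1.4,89.5,0,0,0,0],
    [0,1.4,89.5,0,0,0,0],
  ],
  force=15,
)

```text
time_s: 14.9
tool_pos: [0.4881, 0.0032, 0.2047]
orientation: [-179.9, 0.0, -162.3]
wrist_force: [0.1, -5.1, 1.4]
finger_gap: 0.0205
gripper_force: 14.8
```

```bash
cat > arc.py <<'E'
import numpy as np
def A(t,k=.6):
    c,s=np.cos(t),np.sin(t);f=k*t
    dx=-151.7*c+5*s+151.7; dz=5*c+151.7*s-5
    return np.array([dx+147*np.sin(f), dz+147*(np.cos(f)-1), f]) # box x, z, tilt
def rel(t0,t1):
    a,b=A(t0),A(t1); d=b-a; f=a[2]
    return [round(float(v),3) for v in (-d[0]*np.cos(f)+d[1]*np.sin(f), -d[0]*np.sin(f)-d[1]*np.cos(f), b[2]-f)] # tool x, z, ry
E
python3 -c "
from arc import *
r=np.radians
for t in (0.5,1.5,3,5,7,9,11,13,14.5,15): print(t,rel(0,r(t)))"
```

```text
0.5 [-0.819, -1.322, 0.005]
1.5 [-2.492, -3.951, 0.016]
3 [-5.087, -7.86, 0.031]
5 [-8.706, -13.001, 0.052]
7 [-12.506, -18.056, 0.073]
9 [-16.484, -23.017, 0.094]
11 [-20.637, -27.88, 0.115]
13 [-24.963, -32.637, 0.136]
14.5 [-28.319, -36.132, 0.152]
15 [-29.459, -37.283, 0.157]
```

move_arm(
  targets=[
    [0,-1,0,0,0,0,0],
    [-0.8,-1,-1.3,0,0.005,0,0],
    [-2.5,-1,-4,0,0.016,0,0],
    [-5.1,-1,-7.9,0,0.031,0,0],
    [-8.7,-1,-13,0,0.052,0,0],
    [-12.5,-1,-18,0,0.073,0,0],
    [-16.5,-1,-23,0,0.094,0,0],
    [-20.6,-1,-27.9,0,0.115,0,0],
    [-25,-1,-32.6,0,0.136,0,0],
    [-28.3,-1,-36.1,0,0.152,0,0],
    [-29.5,-1,-37.3,0,0.157,0,0],
    [-29.5,-1,-37.3,0,0.157,0,0],
  ],
  force=15,
)

```text
time_s: 16.4
tool_pos: [0.5162, 0.0118, 0.2416]
orientation: [180.0, -9.0, -162.3]
wrist_force: [1.6, 0.3, -1.4]
finger_gap: 0.0203
gripper_force: 15.0
```

```bash
python3 -c "
from h import *
s=sense();print(s['tool_pos'],s['orientation'],s['wrist_force'],s['torque'],s['finger_gap'])
R=Ro.from_euler('xyz',s['orientation'],degrees=True);g=s['tool_pos']+R.apply([0,0,.147]);print('grasp',g,'theta from z',np.degrees(np.arcsin((g[2]-.0525)/.1518))-1.89)
from arc import *
r=np.radians
for t in (15.7,17,19,21,23.5,26,28.5,31,33.5,36,38.5,41,43,44.3,45): print(t,rel(r(15),r(t)))"
```

```text
[0.5162 0.0118 0.2416] [ 179.9877   -9.0112 -162.2769] [ 1.5679  0.3057 -1.3926] [ 0.1443 -0.1957 -0.026 ] 0.02027802639489185
grasp [0.4942 0.0048 0.0964] theta from z 14.918862606801166
15.7 [-1.343, -1.831, 0.007]
17 [-3.897, -5.202, 0.021]
19 [-7.975, -10.308, 0.042]
21 [-12.231, -15.311, 0.063]
23.5 [-17.798, -21.412, 0.089]
26 [-23.633, -27.331, 0.115]
28.5 [-29.729, -33.056, 0.141]
31 [-36.081, -38.576, 0.168]
33.5 [-42.679, -43.879, 0.194]
36 [-49.518, -48.956, 0.22]
38.5 [-56.587, -53.794, 0.246]
41 [-63.878, -58.384, 0.272]
43 [-69.865, -61.871, 0.293]
44.3 [-73.827, -64.047, 0.307]
45 [-75.983, -65.188, 0.314]
```

Tracking well with small forces; continue to 45°.

move_arm(
  targets=[
    [-1.3,0,-1.8,0,0.007,0,0],
    [-3.9,0,-5.2,0,0.021,0,0],
    [-8,0,-10.3,0,0.042,0,0],
    [-12.2,0,-15.3,0,0.063,0,0],
    [-17.8,0,-21.4,0,0.089,0,0],
    [-23.6,0,-27.3,0,0.115,0,0],
    [-29.7,0,-33.1,0,0.141,0,0],
    [-36.1,0,-38.6,0,0.168,0,0],
    [-42.7,0,-43.9,0,0.194,0,0],
    [-49.5,0,-49,0,0.22,0,0],
    [-56.6,0,-53.8,0,0.246,0,0],
    [-63.9,0,-58.4,0,0.272,0,0],
    [-69.9,0,-61.9,0,0.293,0,0],
    [-73.8,0,-64,0,0.307,0,0],
    [-76,0,-65.2,0,0.314,0,0],
    [-76,0,-65.2,0,0.314,0,0],
    [-76,0,-65.2,0,0.314,0,0],
  ],
)

```text
time_s: 18.52
tool_pos: [0.5971, 0.0379, 0.2942]
orientation: [179.9, -27.1, -162.3]
wrist_force: [-4.1, 2.6, 1.4]
finger_gap: 0.0202
gripper_force: 14.9
```

```bash
python3 -c "
from h import *
c=camera('side')
cv2.imwrite('pics/sd5.png',cv2.resize(c['color'][60:260,150:350,::-1],None,fx=3,fy=3,interpolation=cv2.INTER_CUBIC))
s=sense();print(s['tool_pos'],s['orientation'],s['wrist_force'],s['torque'],s['finger_gap'])
R=Ro.from_euler('xyz',s['orientation'],degrees=True);g=s['tool_pos']+R.apply([0,0,.147]);print('grasp',g,'theta from z',np.degrees(np.arcsin((g[2]-.0525)/.1518))-1.89)
"
```

```text
[0.5971 0.0379 0.2942] [ 179.9455  -27.0685 -162.2671] [-3.3376  2.6294  1.3103] [ 0.4617  0.4994 -0.2341] 0.020215368641531208
grasp [0.5333 0.0177 0.1633] theta from z 44.9759936849048
```

View pics/sd5.png

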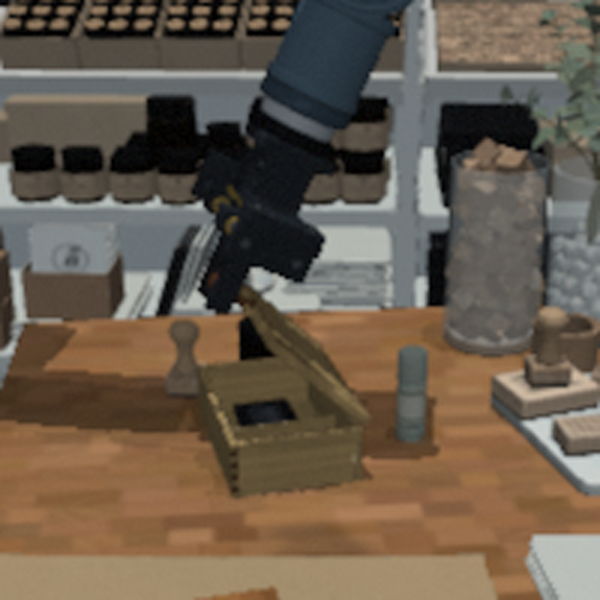

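```bash
python3 -c "
from plant import finish_job
print(finish_job())"
```

```text
the job is handed in; nothing more can be done
None
```

The dust cover is lying flat in the middle of the kraft stack, and the arm is holding the lid up by its ball knob at about 45° (44.98° from the arm's pose); the job is handed in at about 18.6 s and the other items were left untouched.

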